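# Wedge the retaining clip off a pastry roller shaft

### The job

The roller of the pastry machine has to come out for washing, so take the spring clip off the end of its shaft: hold the wedge by its handle, lay its blade by feel on top of the shaft's end in front of the clip, and slide it gently along the shaft, tip first, in under the clip's bridge until the clip rides up the ramp, spreads and comes off; never pull or force the clip off without the wedge under it, do not lean hard on the shaft, the clip or the machine, and do not let the clip fly off or drop. Then lay both the clip and the wedge in the red parts tray and let go, leaving the brush, the tart tin and the pastry cutter where they are.

Things in the scene. Friction and masses are not known exactly. Their poses are not given: they have to be found in the camera images.
- roller_unit: The pastry roller machine, fixed, on levelling feet that hold it 2 to 16 mm above the bench. Origin under its frame below clip_seat; x along the shaft to its free end, z up. Steel side plate at x -13 to -5 mm, 190 mm wide, 119 mm high, with an open-topped slot 25 mm wide in which the shaft lies. White roller (60 mm across) from x = -65 mm inward. Motor housing 150 mm high at x -324 to -214 mm.
- clip_seat (a point): Point on the axis of the machine's level steel shaft where the clip sits, 95 mm above the machine's origin (97 to 111 mm above the bench). Its x axis runs along the shaft to the free end (x = 18 mm, open air beyond), z up. The shaft is 24 mm in diameter: its top is 12 mm above this point, also inboard through the side plate's slot to x = -65 mm. The clip's groove, x -5 to 5 mm, is 18 mm across.
- shaft_end (a point): Centre of the shaft's free end face, 18 mm from clip_seat along the shaft.
- clip: Yellow spring clip astride the shaft: 31 mm wide, 8 mm long along the shaft, 26 mm high, 46 g. Origin on the shaft axis when seated (up to 1 mm play along it), x along the shaft, z up. Two sprung legs grip the groove from below with noses reaching 8 mm below the origin. It comes off upward: 8 to 10 N of lift (6 to 9 N push on the wedge). Set down on a floor it can stand on its noses.
- clip_bridge (a point): Middle of the underside of the clip's flat bridge (2.5 mm thick), 15 mm above the clip's origin, so 3 mm above the top of the shaft. The opening under it is 20 mm wide, 14 mm lower down at the shoulders. When it has risen 7 to 8 mm the noses are past the shaft's widest part; the clip may stay lightly pinched there until it is raised further.
- clip_left (a joint): Spread of the clip's leg on its +y side, rad: 0 at rest, about 0.06 to 0.08 when the nose passes the widest part of the groove.
- clip_right (a joint): Spread of the clip's leg on its -y side, rad: 0 at rest, about 0.06 to 0.08 at the widest.
- wedge: The wedge tool, lying flat on the bench: 112 mm long, about 90 g. Blue plastic handle 50 mm long, 24 mm wide and high; slippery steel blade 9 mm wide. Origin at the middle of the handle's underside; x to the blade's tip (x = 87 mm), z up. Handle and blade share one flat underside.
- wedge_tip (a point): Middle of the blade's tip, on the underside, 87 mm from the wedge's origin. The blade is 2.5 mm thick here and rises by a straight 30 mm ramp to the ridge. A light press of 1 to 3 N keeps it on the shaft; with the clip's lift added, the load on shaft or clip should stay well under 17 N.
- wedge_ridge (a point): Top of the ridge at the ramp's end, 31 mm behind the tip, 11 mm above the underside. Behind it, up to the handle (30 mm), the blade's top is level and 8 mm high: a clip that has passed over the ridge (tip 38 to 43 mm past the clip's middle) lies behind it astride the blade and can be carried on the level blade.
- tray: Red plastic parts tray, fixed, 160 x 220 mm outside (220 along its y), 22 mm high with walls and floor 4 mm thick. Origin under its centre on the bench, z up.
- brush: Pastry brush with a wooden handle, about 170 mm long, lying on the bench; x along it, origin under its middle. Bystander.
- tart_tin: Small shallow aluminium tart tin, 84 mm across and 22 mm high, loose. Origin at the centre of its underside. Bystander.
- cutter: Round brass pastry cutter, a ring 56 mm across and 30 mm high, loose. Origin at the centre of its underside. Bystander.
There are look-alikes about, which are no part of the job. Of the things like the wedge, leave any that is brown, orange or turquoise; of the rest the smaller one is meant.

How it is judged:
By the outcome, as a careful person would: the job done as asked, in the order asked, and still so for the second after the job is handed in, with the robot touching nothing.
It also fails if it takes over 67 s, if anything falls off the work surface, if the arm or the gripper's body presses on something with over 40 N, if the wrist force passes 120 N, or if a joint passes its speed limit or range.

### The arm

A 6-joint arm with a two-finger parallel gripper is mounted at the origin on the work surface. World frame = base frame: x ahead of the robot, y to its left, z up, the work surface at z = 0. Lengths are in m, angles in rad, forces in N, time in s.
With the tool pointing down it reaches from about 0.325 to 0.775 m from the base axis. Payload 9.3 kg.
Tool frame: the origin (TCP) lies at the very end of the fingers, on their centre line; the grasp point (between the pads) lies 19 mm behind it (arm.grip_depth is the distance from the TCP to the grasp point, in m); z points along the fingers, x is the direction in which the jaws open and shut, and the axes are right-handed (so a half turn about z gives the same grasp; the last joint's range is limited). The gripper opens to 85 mm and grips with 20 to 120 N. Pads are 22 mm wide; open, the fingers measure 114 mm over their backs; the gripper's body (76 mm by 85 mm) begins 54 mm behind the grasp point. The pads swing forward as they close: fully open they stand 13 mm farther back than shut.
Start: joints at [-1.338, 0.259, 0.021, 1.334, 0, 1.418], TCP at [0.207, -0.51, 0.231] pointing down, gripper open.
Joint ranges: [-3.04, 3.04], [-0.91, 1.82], [-1.04, 1.36], [-1.92, 1.95], [-1.52, 1.45], [-3.14, 3.14]. Speed limits (rad/s): [2.22, 2.22, 2.79, 3.14, 3.14, 3.14].

### API

Orientations are given as a 3x3 rotation matrix whose columns are the frame's x, y, z axes.
In Python, from rig import arm gives the robot as it stands.
- The arm moves only by the shell command python3 -m inch 'ROWS' [FORCE]. ROWS is a JSON object of lists of equal length, an entry for each row: "delta_pos": the shift along the world's x, y, z in m, a list of three; "roll": the turn about the world's z in degrees; "grip": the closure, from 0 (fully open) to 1 (shut). A call has 1 to 20 rows; each row shifts and turns the commanded pose from where the row before left it; what a row does not reach is not made up. A row lasts 1/10 s, in which the tool goes at most 50 mm and 8.59 degrees, less where a joint would pass 70% of its speed; a pose out of reach is approached as far as the arm can. A call with a gripper value outside its range is refused whole. The fingers move at their own pace and stop on an object; FORCE is the grip in N (left out, the last holds). Time passes only in rows, so rows that do not move let the fingers close. It gives the time, the measured TCP pose, the force and the opening at its end, in the units of the state.
- arm.get_obs(): the state, without advancing time (a new reading comes with each control period).
- arm.read_camera(name): name is "scene" or "side" or "wrist"; returns (picture, depth): 384x512x3 uint8, red, green, blue; 384x512 float32, m along the optical axis (not along the pixel's ray), 0 where there is no reading.
- arm.camera_info(name): a dict with "fovy" (degrees; the focal length in pixels is half the picture's height over the tangent of half this angle, whatever the lens; pixels are square), "cx", "cy" (the principal point, pixels), "world_from_camera" (4x4, takes a point from camera to world coordinates); the wrist camera has in their place "tool_from_camera" (4x4, takes a point from camera to tool coordinates, whose origin is the TCP and whose axes are the tool frame's). Camera axes: x right, y down, z forward; pixel columns grow to the right and rows downward; lengths in m; the calibration is good to about 2 mm. The wrist camera is an equidistant fisheye: a pixel r from the principal point sees the ray r / f radians off the axis. A picture is of the moment at which its call begins: read the wrist's pose just before it. camera_info takes no time and is no camera call.
- arm.hand_in(): hands the job in, once; it reports no verdict.
The state is a dict: "clock": time; "joints": joint angles; "dq": joint speeds; "effort": joint torques, N m; "ee_pos": TCP position; "orientation": TCP orientation; "contact_force": force on the tool from outside, world axes, zero at the start; "torque": the same for the moment, N m; "opening": opening from 0.0 (shut) to 1.0 (fully open).
Only numpy, scipy, OpenCV 4.12 (cv2) and the standard library are available. Lean on these libraries where they do the work, as an engineer would, in place of code of your own. Each camera call takes 0.05 s, during which the arm holds its last target. There are 200 camera calls.

## Working session

There is one attempt and no reset: what is moved stays moved. The work goes in short steps, Python scripts to look and compute and a shell command to move; the robot and the scene stay as the last step left them, time stands still between calls to the robot, and variables do not carry over. Pictures are saved under pics/ and viewed, about 8 in all and at most 12, crops included, and the job is handed in when it is done.

```bash
ls; mkdir -p pics; cat > h.py <<'E'
import numpy as np, cv2
from rig import arm
def snap(cam,name=None):
    o=arm.get_obs(); im,d=arm.read_camera(cam); np.savez('pics/'+(name or cam)+'.npz',im=im,d=d,p=o['ee_pos'],R=o['orientation'])
    cv2.imwrite('pics/'+(name or cam)+'.png',im[:,:,::-1]); return im,d
def T(cam,z):
    i=arm.camera_info(cam)
    if cam!='wrist': return np.array(i['world_from_camera'])
    W=np.eye(4);W[:3,:3]=z['R'];W[:3,3]=z['p'];return W@np.array(i['tool_from_camera'])
def cloud(cam,name=None):
    z=np.load('pics/'+(name or cam)+'.npz');d=z['d'];i=arm.camera_info(cam);f=d.shape[0]/2/np.tan(np.radians(i['fovy'])/2)
    v,u=np.mgrid[:d.shape[0],:d.shape[1]];x=u-i['cx'];y=v-i['cy']
    if cam=='wrist':
        r=np.hypot(x,y)+1e-9;t=np.tan(np.minimum(r/f,1.5));X=x/r*t;Y=y/r*t
    else: X=x/f;Y=y/f
    P=np.stack([X*d,Y*d,d,np.ones_like(d)],-1)@T(cam,z).T
    P[d==0]=np.nan
    return z['im'],P[...,:3]
E
python3 - <<'E'
from h import *
a,_=snap('scene');b,_=snap('side')
cv2.imwrite('pics/both.png',cv2.resize(np.vstack([a,b])[:,:,::-1],(512,768))[:, :])
for c in('scene','side'):
    i=arm.camera_info(c);print(c,i['fovy'],np.round(i['world_from_camera'],2).tolist())
print(arm.camera_info('wrist'))
print(arm.get_obs())
E
```

```text
pics
scene 53.91256511157483 [[0.32, 0.59, -0.74, 1.24], [0.95, -0.2, 0.25, 0.04], [0.0, -0.79, -0.62, 0.71], [0.0, 0.0, 0.0, 1.0]]
side 52.18468411246721 [[-0.75, -0.47, 0.46, 0.0], [-0.66, 0.55, -0.51, 0.84], [-0.01, -0.69, -0.73, 0.88], [0.0, 0.0, 0.0, 1.0]]
{'fovy': 65.70646984690485, 'cx': 254.37324463412907, 'cy': 194.18262734399403, 'tool_from_camera': array([[ 9.99999767e-01,  3.54121782e-04,  5.83754384e-04,
        -1.80947592e-03],
       [-4.95471377e-04,  9.64633955e-01,  2.63592654e-01,
        -6.66127286e-02],
       [-4.69765400e-04, -2.63592882e-01,  9.64633906e-01,
        -1.41558946e-01],
       [ 0.00000000e+00,  0.00000000e+00,  0.00000000e+00,
         1.00000000e+00]])}
{'clock': 0.1, 'joints': array([-1.33764396e+00,  2.59133990e-01,  2.08481755e-02,  1.33371765e+00,
       -3.70241969e-05,  1.41821523e+00]), 'dq': array([-0.00095654, -0.00237128,  0.00159346,  0.00010144, -0.00084081,
        0.00039967]), 'effort': array([ 5.91762102e-03, -5.56697488e+01,  3.45067906e+01,  1.16948879e-02,
       -1.02330521e-04, -1.57893470e-05]), 'ee_pos': array([ 0.20686672, -0.50933815,  0.23073181]), 'orientation': array([[ 3.76238646e-01, -9.26522737e-01, -3.14926973e-04],
       [-9.26522015e-01, -3.76238749e-01,  1.16592395e-03],
       [-1.19874278e-03, -1.46878873e-04, -9.99999271e-01]]), 'contact_force': array([ 0.45909445, -0.34962327,  0.32950324]), 'torque': array([-0.03191016, -0.00750154,  0.04374432]), 'opening': 1.0004328386908634}
```

View pics/scene.png

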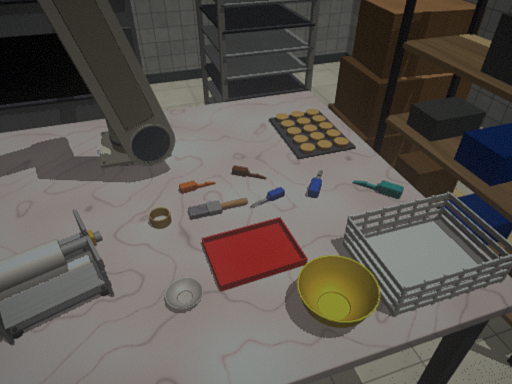

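View pics/side.png

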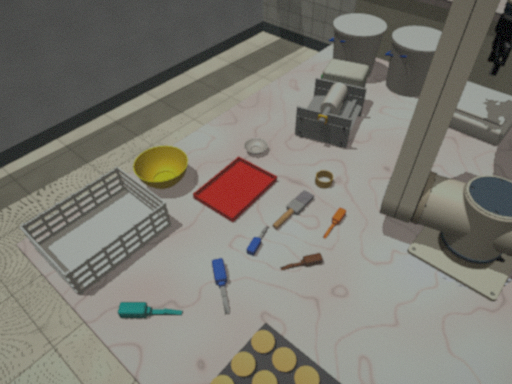

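Wedge-like things (scene pixels): orange (195,186), brown (248,173), turquoise (385,188), blue A (270,197) and blue B (316,184). Side view has A at (257,241) and B at (220,285), where A looks smaller. The clip is at scene (96,236), the tray around (253,252). Next I'll measure all of these.

```bash
cat > m.py <<'E'
from h import *
crops=[]
for c in('side','scene'):
    im,P=cloud(c)
    hsv=cv2.cvtColor(im,cv2.COLOR_RGB2HSV)
    for nm,lo,hi in(('blue',(105,120,50),(128,255,255)),('red',(0,180,90),(4,255,255)),('yel',(20,150,100),(32,255,255))):
        m=cv2.inRange(hsv,lo,hi)
        n,l,st,ce=cv2.connectedComponentsWithStats(m)
        for k in range(1,n):
            if st[k,4]<8: continue
            p=P[l==k];p=p[np.isfinite(p[:,0])]
            if len(p)<5: continue
            q=p[:,:2]-p[:,:2].mean(0);w,V=np.linalg.eigh(q.T@q);e=q@V
            print(c,nm,ce[k].round(),st[k,4],'mean',p.mean(0).round(3),'ext',np.ptp(e,axis=0).round(3),'ax',V[:,1].round(3),'ztop',np.percentile(p[:,2],95).round(3))
im,P=cloud('scene')
A=cv2.resize(im[160:230,220:420],None,fx=4,fy=4,interpolation=2)
B=cv2.resize(im[200:290,20:140],None,fx=5,fy=5,interpolation=2)[:, :]
im2,_=cloud('side');C=cv2.resize(im2[75:150,285:375],None,fx=5,fy=5,interpolation=2)
D=cv2.resize(im2[215:320,190:300],None,fx=3,fy=3,interpolation=2)
out=np.zeros((560,800,3),np.uint8)
A=cv2.resize(A,(480,168));out[:168,:480]=A
out[:315,480:480+320]=cv2.resize(D,(320,315))
B=cv2.resize(B,(440,330));out[230:560,:440]=B[:, :]
C=cv2.resize(C,(290,240));out[318:558,445:735]=C
cv2.imwrite('pics/c1.png',out[:,:,::-1])
E
python3 m.py
```

```text
side blue [388.  53.] 10 mean [ 0.655 -0.775  0.047] ext [0.022 0.6  ] ax [-0.372  0.928] ztop 0.132
side blue [254. 245.] 109 mean [0.429 0.378 0.023] ext [0.021 0.048] ax [-0.274  0.962] ztop 0.025
side blue [219. 271.] 241 mean [0.438 0.501 0.029] ext [0.026 0.073] ax [-0.808  0.59 ] ztop 0.033
side red [235. 189.] 2113 mean [0.626 0.242 0.004] ext [0.158 0.223] ax [-0.069  0.998] ztop 0.007
side yel [322. 116.] 14 mean [ 0.557 -0.112  0.117] ext [0.01  0.025] ax [-0.971 -0.237] ztop 0.12
side yel [161. 164.] 1464 mean [0.86  0.341 0.037] ext [0.167 0.161] ax [0.507 0.862] ztop 0.073
scene blue [495. 138.] 936 mean [ 0.285  1.39  -0.069] ext [0.175 0.319] ax [-0.659  0.752] ztop -0.066
scene blue [315. 185.] 123 mean [0.453 0.493 0.031] ext [0.029 0.062] ax [-0.82   0.572] ztop 0.034
scene blue [276. 191.] 71 mean [0.439 0.375 0.024] ext [0.021 0.045] ax [-0.218  0.976] ztop 0.027
scene blue [268. 196.] 8 mean [0.442 0.349 0.016] ext [0.006 0.008] ax [-0.893 -0.449] ztop 0.018
scene blue [484. 210.] 671 mean [ 0.313  1.492 -0.461] ext [0.112 0.218] ax [-1.     0.009] ztop -0.456
scene blue [467. 215.] 85 mean [ 0.312  1.389 -0.46 ] ext [0.027 0.218] ax [-1.     0.003] ztop -0.456
scene blue [460. 219.] 67 mean [ 0.328  1.336 -0.461] ext [0.02 0.19] ax [-1.     0.008] ztop -0.456
scene red [253. 253.] 3221 mean [0.63  0.241 0.006] ext [0.159 0.214] ax [-0.055  0.998] ztop 0.008
scene yel [ 90. 234.] 21 mean [ 0.562 -0.113  0.119] ext [0.006 0.023] ax [-0.935 -0.354] ztop 0.121
scene yel [333. 289.] 3569 mean [0.807 0.368 0.032] ext [0.167 0.166] ax [0.667 0.745] ztop 0.075
```

View pics/c1.png

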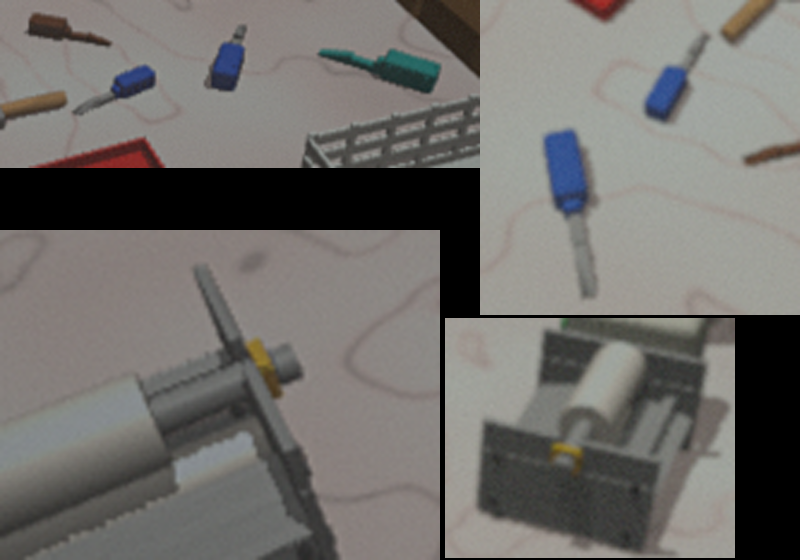

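Blue A is the one: its handle measures about 48 × 21 mm and is 25 mm high, against roughly 70 mm long and 33 mm high for B. Its handle is at about (0.434, 0.377), with the tip towards (0.25, -0.97). The clip is at about (0.56, -0.112). I'll go above the wedge.

```bash
python3 -m inch '{"delta_pos":[[0.022,0.04,0],[0.022,0.045,0],[0.022,0.045,0],[0.022,0.045,0],[0.022,0.045,0],[0.022,0.045,0],[0.02,0.045,0],[0.02,0.045,0],[0.02,0.045,0],[0.01,0.045,0],[0.005,0.045,0],[0.005,0.045,0],[0.005,0.045,0],[0.005,0.045,0],[0.004,0.045,0],[0,0.045,0],[0,0.045,0],[0,0.045,0],[0,0.045,-0.02],[0,0.036,-0.02]],"roll":[4.1,4.1,4.1,4.1,4.1,4.1,4.1,4.1,4.1,4.1,4.1,4.1,4.1,4.1,4.1,4.1,4.1,4.1,4.1,4.1],"grip":[0.4,0.4,0.4,0.4,0.4,0.4,0.4,0.4,0.4,0.4,0.4,0.4,0.4,0.4,0.4,0.4,0.4,0.4,0.4,0.4]}' 30
python3 - <<'E'
from h import *
import time
snap('wrist','w1');o=arm.get_obs();print(o['ee_pos'],o['orientation'][:,0],o['opening'],o['clock'])
im,P=cloud('wrist','w1')
np.set_printoptions(suppress=True)
hsv=cv2.cvtColor(im,cv2.COLOR_RGB2HSV);m=cv2.inRange(hsv,(105,120,40),(128,255,255))
n,l,st,ce=cv2.connectedComponentsWithStats(m)
for k in range(1,n):
    if st[k,4]<100: continue
    p=P[l==k];p=p[np.isfinite(p[:,0])];t=p[p[:,2]>np.percentile(p[:,2],90)-.004]
    r=cv2.minAreaRect((t[:,:2]*1000).astype(np.float32));print(ce[k],st[k,4],'top rect',r,t[:,2].mean())
E
```

```text
clock: 2.1
ee_pos: [0.4324, 0.3786, 0.1907]
orientation: [[0.969, 0.248, 0.001], [0.248, -0.969, 0.001], [0.001, -0.0, -1.0]]
contact_force: [0.3, -0.7, 0.2]
opening: 0.598
[0.43129587 0.38152471 0.18651265] [ 0.96735116  0.25341117 -0.00381025] 0.5997184383260119 2.15
[293.07338965  73.10718057] 1894 top rect ((444.4898376464844, 496.6195373535156), (30.003387451171875, 62.950584411621094), 53.48772430419922) 0.029765069977695752
[254.35527691 179.82863114] 957 top rect ((432.73272705078125, 377.4011535644531), (22.575708389282227, 48.5622444152832), 14.785656929016113) 0.022798576216041113
```

View pics/w1.png

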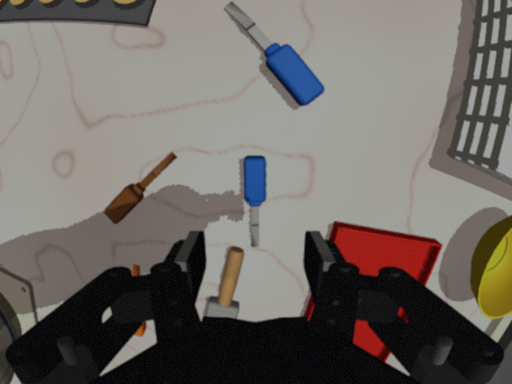

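The wedge is at (255,180), tip down the image, aligned with the jaws. The brush is at (230,275) and clear. I'll descend.

```bash
python3 -m inch '{"delta_pos":[[0,0.001,-0.05],[0,0,-0.05],[0,0,-0.04],[0,0,-0.025],[0,0,-0.01],[0,0,-0.005],[0,0,0],[0,0,0]],"roll":[0,0,0,0,0,0,0,0],"grip":[0.4,0.4,0.4,0.4,0.4,0.4,0.4,0.4]}'
```

```text
clock: 2.95
ee_pos: [0.4335, 0.3775, 0.0126]
orientation: [[0.97, 0.244, 0.002], [0.244, -0.97, 0.001], [0.002, -0.001, -1.0]]
contact_force: [0.6, 0.3, 0.3]
opening: 0.598
```

```bash
python3 -m inch '{"delta_pos":[[0,0,-0.004],[0,0,-0.0035],[0,0,0],[0,0,0],[0,0,0],[0,0,0],[0,0,0],[0,0,0]],"roll":[0,0,0,0,0,0,0,0],"grip":[0.4,0.4,0.4,0.6,0.8,0.9,0.9,0.9]}' 45; python3 -m inch '{"delta_pos":[[0,0,0],[0,0,0],[0,0,0.005],[0,0,0.02],[0,0,0.04],[0,0,0.05],[0,0,0.03],[0,0,0]],"roll":[0,0,0,0,0,0,0,0],"grip":[0.9,0.9,0.9,0.9,0.9,0.9,0.9,0.9]}'
```

```text
clock: 3.75
ee_pos: [0.4329, 0.3771, 0.0041]
orientation: [[0.97, 0.244, 0.0], [0.244, -0.97, 0.0], [0.001, -0.0, -1.0]]
contact_force: [0.5, 0.0, 3.8]
opening: 0.272
clock: 4.55
ee_pos: [0.4343, 0.3781, 0.1534]
orientation: [[0.97, 0.244, 0.006], [0.244, -0.97, 0.004], [0.007, -0.002, -1.0]]
contact_force: [0.9, 1.0, -1.9]
opening: 0.272
```

```bash
python3 -m inch '{"delta_pos":[[0.008,-0.02,0.005],[0.01,-0.045,0.005],[0.01,-0.045,0.005],[0.01,-0.045,0.005],[0.01,-0.045,0.005],[0.01,-0.045,0.005],[0.01,-0.045,0],[0.006,-0.033,0],[0.002,-0.01,0],[0,0,0],[0,0,0]],"roll":[0,0,0,0,0,0,0,0,0,0,0],"grip":[0.9,0.9,0.9,0.9,0.9,0.9,0.9,0.9,0.9,0.9,0.9]}'
python3 - <<'E'
from h import *
snap('wrist','w2');snap('scene','s2')
o=arm.get_obs();print(o['ee_pos'],o['contact_force'],o['torque'])
im,_=cloud('wrist','w2')
cv2.imwrite('pics/w2c.png',cv2.resize(im[100:384,100:420][:,:,::-1],None,fx=1.8,fy=1.8,interpolation=2))
E
```

```text
clock: 5.65
ee_pos: [0.5083, 0.0448, 0.1783]
orientation: [[0.97, 0.244, -0.001], [0.244, -0.97, 0.001], [-0.001, -0.001, -1.0]]
contact_force: [-0.2, -0.2, -0.3]
opening: 0.274
[0.50835984 0.04532765 0.17855061] [ 0.10547181 -0.5055725  -0.82297929] [0.01072108 0.01669253 0.01838539]
```

View pics/w2.png

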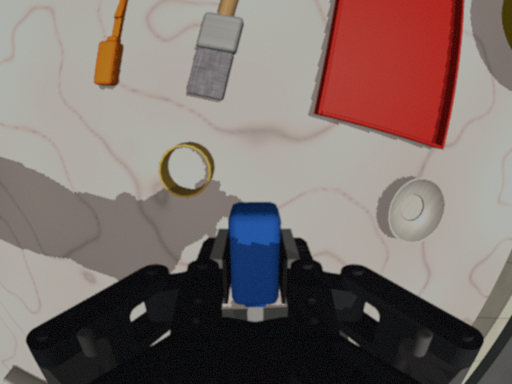

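The gripper body hides the blade and shaft in the wrist view, so I'll use the fixed cameras. The shaft geometry comes from the first clouds, and a new scene view shows the wedge against the shaft.

```bash
cat > f.py <<'E'
from h import *
from scipy.optimize import least_squares
np.set_printoptions(suppress=True,precision=4)
c0=np.array([.558,-.112]);
for c in('scene','side'):
    im,P=cloud(c); s0=np.array([-.28,.96]);s0/=np.linalg.norm(s0)
    Q=P.reshape(-1,3);Q=Q[np.isfinite(Q[:,0])]
    t=np.array([s0[1],-s0[0]])
    a=(Q[:,:2]-c0)@s0;b=(Q[:,:2]-c0)@t
    # plate: points z 0.03-.12, |b|<.1, a in -.03..0
    m=(abs(b)<.1)&(a>-.03)&(a<.01)&(Q[:,2]>.03)&(Q[:,2]<.128)&(abs(b)>.025)
    for it in range(4):
        q=Q[m];w=cv2.fitLine(q[:,:2].astype(np.float32),cv2.DIST_HUBER,0,.01,.01).ravel()
    print(c,'plate dir',w[:2],'ang',np.degrees(np.arctan2(w[1],w[0])),'pt',w[2:],m.sum(),'top z',np.percentile(q[:,2],97))
    # roller fit: cylinder with horizontal axis R=.030
    m=(abs(b)<.04)&(a<-.075)&(a>-.2)&(Q[:,2]>.105)&(Q[:,2]<.16);q=Q[m]
    def res(x):
        d=np.array([np.cos(x[0]),np.sin(x[0])]);n=np.array([-d[1],d[0]])
        return np.hypot((q[:,:2]-c0)@n-x[1],q[:,2]-x[2])-.03
    r=least_squares(res,[np.arctan2(s0[1],s0[0]),0,.1],loss='soft_l1',f_scale=.002)
    d=np.array([np.cos(r.x[0]),np.sin(r.x[0])]);n=np.array([-d[1],d[0]])
    print('roller ang',np.degrees(r.x[0]),'axis pt near clip',c0+n*r.x[1],'z',r.x[2],'rms',np.std(r.fun),len(q))
    # shaft inboard & stub R=.012
    for lo,hi,nm in((-.062,-.016,'inboard'),(.006,.018,'stub')):
        m=(abs(b)<.02)&(a<hi)&(a>lo)&(Q[:,2]>.095)&(Q[:,2]<.128);q=Q[m]
        print(nm,len(q))
        if len(q)<12: continue
        def res2(x):
            return np.hypot((q[:,:2]-c0)@n-x[0],q[:,2]-x[1])-.012
        r2=least_squares(res2,[0,.1],loss='soft_l1',f_scale=.002);print(nm,c0+n*r2.x[0],'z',r2.x[1],'rms',np.std(r2.fun))
    i=(im[...,0]>0)
    hsv=cv2.cvtColor(im,cv2.COLOR_RGB2HSV);mm=cv2.inRange(hsv,(18,110,60),(34,255,255))>0
    near=np.hypot(P[...,0]-c0[0],P[...,1]-c0[1])<.03
    p=P[mm&near];print('clip along',((p[:,:2]-c0)@d).min(),((p[:,:2]-c0)@d).max(),'lat',((p[:,:2]-c0)@n).min(),((p[:,:2]-c0)@n).max(),'zmax',p[:,2].max(),len(p))
E
python3 f.py
python3 - <<'E'
from h import *
im,_=cloud('scene','s2');im0,_=cloud('scene')
a=cv2.resize(im[200:280,60:160],None,fx=6,fy=6,interpolation=2)
cv2.imwrite('pics/s2c.png',a[:,:,::-1])
E
```

```text
scene plate dir [0.9545 0.2981] ang 17.345757 pt [ 0.5943 -0.1155] 620 top z 0.1272138684103087
roller ang 106.89502860966498 axis pt near clip [ 0.558 -0.112] z 0.10219502815102802 rms 0.0013330740137216938 1392
inboard 254
inboard [ 0.5584 -0.1119] z 0.10237549313079769 rms 0.0013000075381315187
stub 57
stub [ 0.558 -0.112] z 0.10214866044809331 rms 0.001406216598973842
clip along -0.005248554073339371 0.0020412080127577338 lat -0.018008348254679736 0.012713221188052758 zmax 0.12175849040249143 46
side plate dir [0.9565 0.2916] ang 16.95669 pt [ 0.5519 -0.1197] 985 top z 0.12365296777499864
roller ang 106.85652037406909 axis pt near clip [ 0.5552 -0.1129] z 0.1001214996985832 rms 0.001486730429128577 326
inboard 55
inboard [ 0.5558 -0.1127] z 0.10049922340428 rms 0.0032723063077310767
stub 33
stub [ 0.5558 -0.1127] z 0.09964529055451284 rms 0.003474435343348081
clip along -0.008763929723336112 0.007301939118121864 lat -0.015609412019262555 0.017266385253673206 zmax 0.12040569318538663 32
```

View pics/s2c.png

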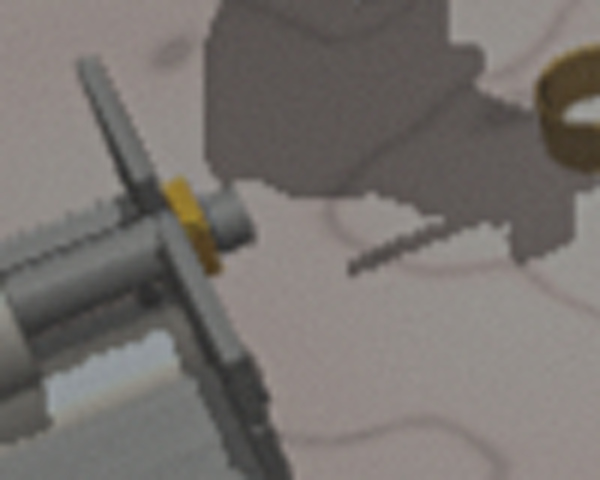

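The shaft axis lies at 106.9° through about (0.557, -0.113), with z ≈ 0.1015 and the top ≈ 0.1135. I'll turn +2.8° and hover with the tip over the end of the stub.

```bash
python3 -m inch '{"delta_pos":[[0.005,-0.016,0],[0.009,-0.03,-0.01],[0.0055,-0.017,-0.02],[0,0,-0.015],[0,0,0],[0,0,0]],"roll":[1,1,0.8,0,0,0],"grip":[0.95,0.95,0.95,0.95,0.95,0.95]}' 80
python3 - <<'E'
from h import *
snap('scene','s3');snap('side','d3')
a,P=cloud('scene','s3');b,_=cloud('side','d3')
out=np.hstack([cv2.resize(a[195:275,70:150],(400,400),interpolation=2),cv2.resize(b[80:140,290:350],(400,400),interpolation=2)])
cv2.imwrite('pics/c3.png',out[:,:,::-1])
o=arm.get_obs();print(o['ee_pos'],o['contact_force'],o['torque'])
E
```

```text
clock: 6.35
ee_pos: [0.5281, -0.0179, 0.1341]
orientation: [[0.956, 0.292, -0.0], [0.292, -0.956, 0.0], [-0.0, -0.0, -1.0]]
contact_force: [0.2, -0.6, -0.2]
opening: 0.264
[ 0.52859373 -0.01814278  0.13471466] [-0.14780687  0.02470401 -0.41593287] [-0.01116092  0.0399606   0.01499896]
```

View pics/c3.png

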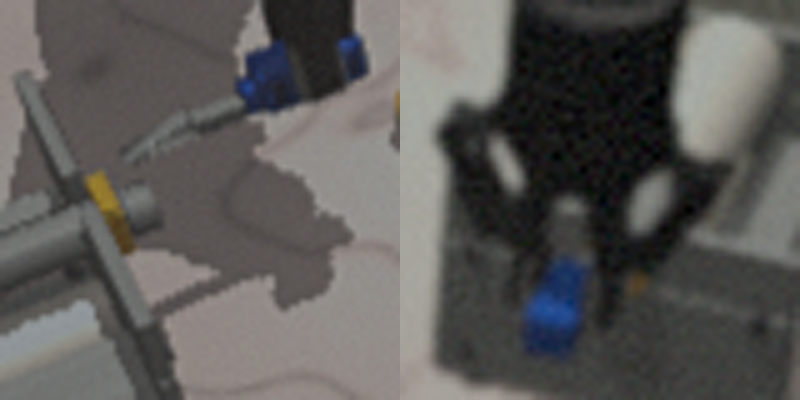

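The tip is at about scene (95,226), above and behind the stub's end at (101,236). I'll check the lateral offset and pitch by projection.

```bash
cat > g.py <<'E'
from h import *
import sys
name=sys.argv[1]
np.set_printoptions(suppress=True,precision=4)
i=arm.camera_info('scene');M=np.linalg.inv(np.array(i['world_from_camera']));f=192/np.tan(np.radians(i['fovy'])/2)
pr=lambda p:(lambda q:np.array([i['cx']+f*q[0]/q[2],i['cy']+f*q[1]/q[2]]))((M@np.r_[p,1])[:3])
z=np.load(f'pics/{name}.npz');p=z['p'];R=z['R'];s=-R[:,1]
tcp=np.array(p)
for n,x,y,zz in(('tipU',87,0,0),('tipTop',87,0,2.5),('ridge',56,0,11),('hfrontU',25,0,0),('hfrontTop',25,0,24),('hbackTop',-25,0,24)):
    print(n,pr(tcp+R[:,1]*x/1e3+np.array([0,0,(zz-4)/1e3])).round(1))
C=np.array([.557,-.1135,.1015]);sx=np.array([-.2907,.9568,0])
print('shaft end c',pr(C+sx*.018),'end top',pr(C+sx*.018+[0,0,.012]),'clip top',pr(C+[0,0,.0175]))
im,P=cloud('scene',name)
hsv=cv2.cvtColor(im,cv2.COLOR_RGB2HSV);Q=P.reshape(-1,3)
d=Q-tcp;a=d@R[:,1];l=d@R[:,0]
m=(abs(l)<.012)&(a>.027)&(a<.095)&(d[:,2]>-.012)&(d[:,2]<.02)
k=np.argsort(a[m]);print('blade pts along,lat,z rel TCP (mm)');print((np.c_[a,l,d[:,2]][m][k]*1e3).round(1)[::max(1,m.sum()//20)])
E
python3 g.py s3
```

```text
tipU [ 94.5 226.5]
tipTop [ 94.2 225.7]
ridge [107.3 217.3]
hfrontU [122.  215.6]
hfrontTop [119.7 207.6]
hbackTop [140.9 199.4]
shaft end c [100.1174 234.6764] end top [ 98.7585 230.8559] clip top [ 89.9306 232.3709]
blade pts along,lat,z rel TCP (mm)
[[27.1  4.1 13.9]
 [29.   9.6  3.8]
 [31.4  8.3  1.1]
 [33.  -1.  10.3]
 [35.9 -3.4  4. ]
 [39.1  0.4  5.4]
 [42.6 -3.3  4.5]
 [46.   6.3  4.3]
 [49.2 -3.9  4.5]
 [52.1 -2.8  3.8]
 [55.3  1.6  5.8]
 [58.3  4.4 -2.7]
 [60.8  3.9  4.3]
 [63.6  4.9  3.6]
 [66.5  1.7  5.7]
 [69.5  4.8 -2.4]
 [72.9  6.8  4. ]
 [76.3  7.4  0.3]
 [79.7 -2.1  1. ]
 [83.4  2.3  0.3]
 [87.8  1.  -1.3]]
```

The prediction agrees with the picture. I'll go down by feel.

```bash
python3 -m inch '{"delta_pos":[[0,0,-0.006],[0,0,-0.004],[0,0,-0.002],[0,0,0],[0,0,0]],"roll":[0,0,0,0,0],"grip":[0.95,0.95,0.95,0.95,0.95]}'; for k in 1 2; do python3 -m inch '{"delta_pos":[[0,0,-0.001],[0,0,-0.0005],[0,0,0]],"roll":[0,0,0],"grip":[0.95,0.95,0.95]}';python3 -c "
from rig import arm;o=arm.get_obs();print(o['ee_pos'],o['contact_force'],o['torque'])"; done
```

```text
clock: 6.95
ee_pos: [0.5283, -0.019, 0.1218]
orientation: [[0.957, 0.291, -0.0], [0.291, -0.957, 0.0], [-0.0, -0.0, -1.0]]
contact_force: [0.5, 0.0, -0.4]
opening: 0.262
clock: 7.25
ee_pos: [0.5282, -0.019, 0.1203]
orientation: [[0.957, 0.291, -0.0], [0.291, -0.957, -0.0], [-0.0, 0.0, -1.0]]
contact_force: [-0.1, 0.3, -1.0]
opening: 0.261
[ 0.52823563 -0.01901789  0.12028109] [-0.11229924  0.29139177 -0.9904679 ] [-0.0425848  -0.06817387 -0.02855157]
clock: 7.55
ee_pos: [0.5282, -0.019, 0.1187]
orientation: [[0.957, 0.291, -0.0], [0.291, -0.957, 0.0], [-0.0, -0.0, -1.0]]
contact_force: [-0.1, 0.1, -0.4]
opening: 0.261
[ 0.52821764 -0.01899203  0.11869956] [-0.13676263  0.0933237  -0.35091171] [ 0.0233389   0.00359012 -0.01059705]
```

```bash
for k in 1 2 3; do python3 -m inch '{"delta_pos":[[0,0,-0.0006],[0,0,0]],"roll":[0,0],"grip":[0.95,0.95]}' >/dev/null;python3 -c "
from rig import arm;o=arm.get_obs();print(o['ee_pos'],o['contact_force'],o['torque'])"; done
```

```text
[ 0.5282497  -0.01897461  0.11812443] [-0.36028708 -0.22480728 -0.83826656] [ 0.0163521  -0.0154162   0.03256097]
[ 0.52821094 -0.01896374  0.11750384] [-0.8912976  -0.39770513 -0.52268834] [ 0.04818804 -0.00368125 -0.0532452 ]
[ 0.52829952 -0.01898449  0.11701878] [0.06610395 0.17107868 0.49811212] [-0.01900352 -0.03167391 -0.01616435]
```

```bash
for k in 1 2; do python3 -m inch '{"delta_pos":[[0,0,-0.0005],[0,0,0]],"roll":[0,0],"grip":[0.95,0.95]}' >/dev/null;python3 -c "
from rig import arm;o=arm.get_obs();print(o['ee_pos'],o['contact_force'],o['torque'])"; done
```

```text
[ 0.52839249 -0.01899903  0.11668641] [-0.9326134   0.77493257  1.66169529] [-0.111728    0.02854358 -0.07424057]
[ 0.52844375 -0.01897481  0.11625992] [-0.30834301  2.05500069  4.55143443] [-0.14906518  0.02214937 -0.00900258]
```

Contact at TCP z≈0.117. I'll ease off to about 2–3 N and slide 6 mm towards the clip.

```bash
cat > o.py <<'E'
from rig import arm
import numpy as np
o=arm.get_obs();p=o['ee_pos'];s=np.array([-.2907,.9568]);q=p[:2]-[.557,-.1135]
F=o['contact_force'];print('t',round(o['clock'],2),'z',round(p[2]*1e3,2),'tip along',round((q@s)*1e3-87,2),'lat',round((q@[.9568,.2907])*1e3,2),'Fs',round(F[:2]@s,2),'Flat',round(F[:2]@np.array([.9568,.2907]),2),'Fz',round(F[2],2),'T',o['torque'].round(2))
E
python3 -m inch '{"delta_pos":[[0,0,0.0003],[0.0006,-0.0019,0],[0.0006,-0.0019,0],[0.0006,-0.0019,0],[0,0,0]],"roll":[0,0,0,0,0],"grip":[0.95,0.95,0.95,0.95,0.95]}' >/dev/null; python3 o.py;  python3 -m inch '{"delta_pos":[[0.0003,-0.00096,0],[0.0003,-0.00096,0],[0,0,0]],"roll":[0,0,0],"grip":[0.95,0.95,0.95]}' >/dev/null; python3 o.py
```

```text
t 9.05 z 116.35 tip along 5.28 lat 0.15 Fs -0.68 Flat 0.64 Fz 3.56 T [-0.4  -0.17  0.04]
t 9.35 z 116.35 tip along 3.64 lat 0.1 Fs -0.09 Flat 0.04 Fz 5.22 T [-0.28 -0.09  0.  ]
```

```bash
python3 -m inch '{"delta_pos":[[0.0003,-0.00096,0.0002],[0.0003,-0.00096,0],[0,0,0]],"roll":[0,0,0],"grip":[0.95,0.95,0.95]}' >/dev/null; python3 o.py;  python3 -m inch '{"delta_pos":[[0.0003,-0.00096,0],[0.0003,-0.00096,0],[0,0,0]],"roll":[0,0,0],"grip":[0.95,0.95,0.95]}' >/dev/null; python3 o.py; python3 -m inch '{"delta_pos":[[0.0003,-0.00096,0],[0.0003,-0.00096,0],[0,0,0]],"roll":[0,0,0],"grip":[0.95,0.95,0.95]}' >/dev/null; python3 o.py
```

```text
t 9.65 z 116.48 tip along 1.67 lat 0.08 Fs 0.74 Flat -0.34 Fz 4.64 T [-0.17 -0.04 -0.01]
t 9.95 z 116.46 tip along -0.25 lat 0.06 Fs 2.1 Flat 0.61 Fz 5.41 T [-0.01  0.06  0.03]
t 10.25 z 116.49 tip along -2.0 lat 0.08 Fs 3.51 Flat 0.08 Fz 4.57 T [ 0.26  0.08 -0.04]
```

Push force is building gently, consistent with the ramp going under the bridge. I'll ease the press and continue.

```bash
python3 -m inch '{"delta_pos":[[0.0003,-0.00096,0.0003],[0.0003,-0.00096,0],[0,0,0]],"roll":[0,0,0],"grip":[0.95,0.95,0.95]}' >/dev/null; python3 o.py; for k in 1 2 3; do python3 -m inch '{"delta_pos":[[0.0003,-0.00096,0],[0.0003,-0.00096,0],[0,0,0]],"roll":[0,0,0],"grip":[0.95,0.95,0.95]}' >/dev/null; python3 o.py; done
```

```text
t 10.55 z 116.67 tip along -3.59 lat -0.01 Fs 5.59 Flat 0.74 Fz 5.69 T [0.7  0.19 0.01]
t 10.85 z 116.66 tip along -5.31 lat -0.07 Fs 6.15 Flat 0.17 Fz 6.15 T [ 0.94  0.35 -0.01]
t 11.15 z 116.67 tip along -7.24 lat -0.08 Fs 6.93 Flat -0.47 Fz 6.11 T [ 0.98  0.38 -0.02]
t 11.45 z 116.69 tip along -9.29 lat -0.03 Fs 6.86 Flat -1.05 Fz 6.16 T [ 0.98  0.33 -0.03]
```

Push holds at about 6.9 N, as expected. My press is a bit high, so I'll ease up by 0.4 mm.

```bash
python3 -m inch '{"delta_pos":[[0,0,0.0004],[0,0,0]],"roll":[0,0],"grip":[0.95,0.95]}' >/dev/null; python3 o.py; for k in 1 2; do python3 -m inch '{"delta_pos":[[0.0003,-0.00096,0],[0.0003,-0.00096,0],[0,0,0]],"roll":[0,0,0],"grip":[0.95,0.95,0.95]}' >/dev/null; python3 o.py; done
```

```text
t 11.65 z 116.89 tip along -9.31 lat -0.06 Fs 5.65 Flat -0.08 Fz 3.0 T [1.02 0.22 0.04]
t 11.95 z 116.84 tip along -11.22 lat -0.2 Fs 6.11 Flat -0.63 Fz 3.91 T [1.04 0.38 0.01]
t 12.25 z 116.86 tip along -13.29 lat -0.18 Fs 6.7 Flat -0.2 Fz 3.81 T [ 0.93  0.3  -0.03]
```

```bash
for k in 1 2 3 4; do python3 -m inch '{"delta_pos":[[0.0003,-0.00096,0.00005],[0.0003,-0.00096,0],[0.0003,-0.00096,0],[0,0,0]],"roll":[0,0,0,0],"grip":[0.95,0.95,0.95,0.95]}' >/dev/null; python3 o.py; done
```

```text
t 12.65 z 116.89 tip along -16.42 lat -0.17 Fs 5.68 Flat -0.51 Fz 4.38 T [ 0.84  0.33 -0.07]
t 13.05 z 116.99 tip along -20.17 lat 0.02 Fs 1.23 Flat 0.41 Fz 2.28 T [ 0.14  0.15 -0.05]
t 13.45 z 117.12 tip along -23.43 lat 0.12 Fs 2.22 Flat -0.61 Fz 0.53 T [0.4  0.28 0.  ]
t 13.85 z 117.38 tip along -26.92 lat 0.44 Fs -0.7 Flat 0.05 Fz -0.16 T [-0.    0.01  0.03]
```

```bash
cat > v.py <<'E'
from h import *
import sys
n=sys.argv[1]
snap('scene','s'+n);snap('side','d'+n)
a,P=cloud('scene','s'+n);b,_=cloud('side','d'+n)
out=np.hstack([cv2.resize(a[205:265,70:130],(400,400),interpolation=2),cv2.resize(b[80:140,290:350],(400,400),interpolation=2)])
cv2.imwrite(f'pics/c{n}.png',out[:,:,::-1])
E
python3 v.py 4; python3 o.py
```

```text
t 13.95 z 117.41 tip along -26.71 lat 0.39 Fs -0.3 Flat 0.49 Fz -0.22 T [-0.    0.07 -0.01]
```

View pics/c4.png

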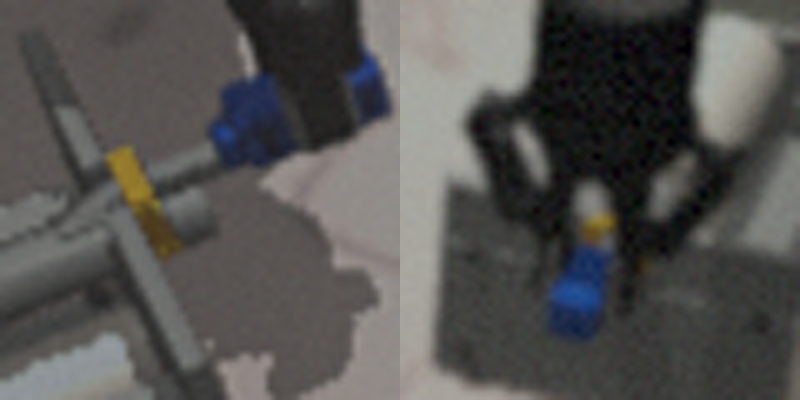

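The clip (scene crop 135,185) is up on the ramp, upright, astride the blade. I'll keep a light press and slide on past the ridge.

```bash
for k in 1 2 3 4; do python3 -m inch '{"delta_pos":[[0.0003,-0.00096,-0.0001],[0.00025,-0.00096,0],[0.00025,-0.00096,0],[0,0,0]],"roll":[0,0,0,0],"grip":[0.95,0.95,0.95,0.95]}' >/dev/null; python3 o.py; done
```

```text
t 14.35 z 117.3 tip along -29.51 lat 0.25 Fs -0.25 Flat -1.08 Fz -0.39 T [ 0.04 -0.09  0.06]
t 14.75 z 117.2 tip along -32.46 lat 0.15 Fs -0.65 Flat -0.63 Fz -0.82 T [-0.03 -0.02 -0.02]
t 15.15 z 117.14 tip along -35.58 lat 0.15 Fs -0.23 Flat -0.28 Fz -0.31 T [-0.12 -0.07 -0.04]
t 15.55 z 117.08 tip along -38.52 lat 0.11 Fs -0.36 Flat -0.29 Fz 2.25 T [-0.08 -0.02 -0.  ]
```

```bash
python3 -m inch '{"delta_pos":[[0.0003,-0.00096,0.0001],[0.0003,-0.00096,0],[0,0,0]],"roll":[0,0,0],"grip":[0.95,0.95,0.95]}' >/dev/null; python3 o.py; python3 v.py 5
```

```text
t 15.85 z 117.11 tip along -40.49 lat 0.04 Fs -0.6 Flat -0.05 Fz 1.01 T [-0.08 -0.05 -0.03]
```

View pics/c5.png

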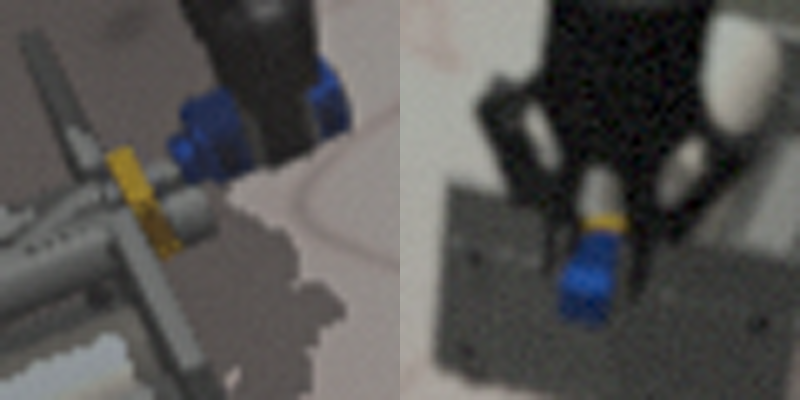

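The clip is now behind the ridge; the ridge is visible just inboard at crop (100,190). I'll lift gently.

```bash
python3 -m inch '{"delta_pos":[[0,0,0.0007],[0,0,0.001],[0,0,0.001],[0,0,0.001],[0,0,0]],"roll":[0,0,0,0,0],"grip":[0.95,0.95,0.95,0.95,0.95]}' >/dev/null; python3 o.py; python3 -m inch '{"delta_pos":[[0,0,0.001],[0,0,0.001],[0,0,0.001],[0,0,0.0015],[0,0,0.0015],[0,0,0]],"roll":[0,0,0,0,0,0],"grip":[0.95,0.95,0.95,0.95,0.95,0.95]}' >/dev/null; python3 o.py;  python3 -m inch '{"delta_pos":[[0,0,0.002],[0,0,0.003],[0,0,0.004],[0,0,0.005],[0,0,0.005],[0,0,0.004],[0,0,0.002],[0,0,0]],"roll":[0,0,0,0,0,0,0,0],"grip":[0.95,0.95,0.95,0.95,0.95,0.95,0.95,0.95]}' >/dev/null; python3 o.py; python3 v.py 6
```

```text
t 16.45 z 120.86 tip along -40.3 lat 0.03 Fs 0.37 Flat -0.5 Fz -1.21 T [ 0.   -0.04  0.01]
t 17.05 z 127.01 tip along -40.36 lat 0.11 Fs 1.0 Flat 0.03 Fz -0.81 T [-0.    0.01  0.01]
t 17.85 z 152.15 tip along -40.39 lat 0.17 Fs -0.83 Flat -0.64 Fz -0.95 T [0.05 0.06 0.11]
```

View pics/c6.png

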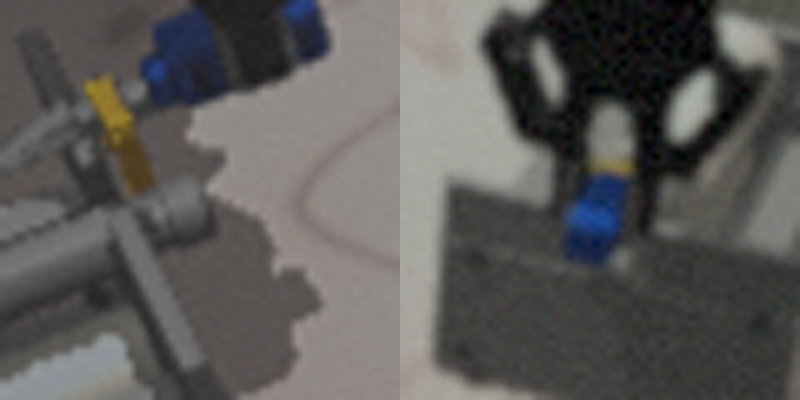

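The clip hangs astride the blade and is clear of the shaft. I'll carry it smoothly to the tray.

```bash
python3 -m inch '{"delta_pos":[[0,0,0.003],[0,0,0.005],[0.0007,0.003,0.005],[0.0013,0.006,0.003],[0.002,0.009,0],[0.0027,0.012,0],[0.0033,0.015,0],[0.004,0.018,0],[0.0044,0.02,0],[0.0044,0.02,0],[0.0044,0.02,0],[0.0044,0.02,0],[0.0044,0.02,0],[0.0044,0.02,0],[0.0044,0.02,0],[0.0044,0.02,0],[0.0044,0.02,0],[0.0044,0.02,0]],"roll":[0,0,0,0,0,0,0,0,0,0,0,0,0,0,0,0,0,0],"grip":[0.95,0.95,0.95,0.95,0.95,0.95,0.95,0.95,0.95,0.95,0.95,0.95,0.95,0.95,0.95,0.95,0.95,0.95]}'
python3 -m inch '{"delta_pos":[[0.004,0.018,0],[0.0035,0.016,0],[0.003,0.014,0],[0.0027,0.012,0],[0.002,0.009,0],[0.001,0.005,-0.005],[0.0007,0.003,-0.01],[0,0,-0.015],[0,0,-0.02],[0,0,-0.02],[0,0,-0.02],[0,0,-0.015],[0,0,-0.01],[0,0,0],[0,0,0]],"roll":[0,0,0,0,0,0,0,0,0,0,0,0,0,0,0],"grip":[0.95,0.95,0.95,0.95,0.95,0.95,0.95,0.95,0.95,0.95,0.95,0.95,0.95,0.95,0.95]}'
python3 - <<'E'
from h import *
snap('scene','s7');a,P=cloud('scene','s7');snap('side','d7');b,_=cloud('side','d7')
out=np.hstack([cv2.resize(a[190:300,190:310],(400,367),interpolation=2),cv2.resize(b[140:230,185:285],(400,367),interpolation=2)])
cv2.imwrite('pics/c7.png',out[:,:,::-1])
E
```

```text
clock: 19.75
ee_pos: [0.6012, 0.1964, 0.1674]
orientation: [[0.957, 0.292, -0.001], [0.292, -0.957, -0.0], [-0.001, -0.0, -1.0]]
contact_force: [-0.1, 0.6, -2.0]
opening: 0.261
clock: 21.25
ee_pos: [0.6185, 0.271, 0.053]
orientation: [[0.957, 0.29, 0.0], [0.29, -0.957, -0.0], [0.0, 0.0, -1.0]]
contact_force: [-0.5, -0.0, -0.6]
opening: 0.26
```

View pics/c7.png

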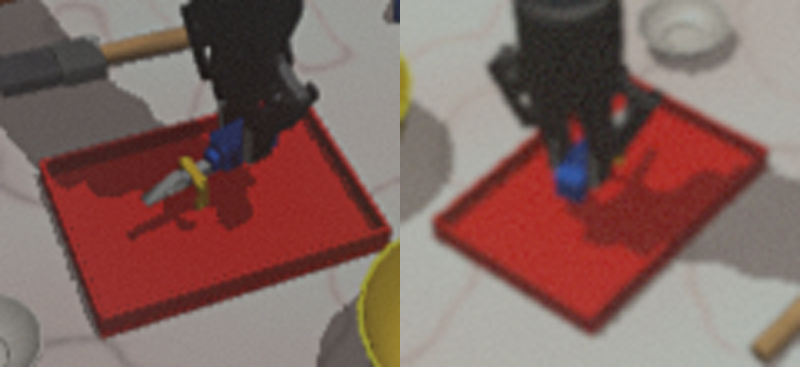

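```bash
python3 -m inch '{"delta_pos":[[0,0,-0.008],[0,0,-0.01],[0,0,-0.006],[0,0,-0.004],[0,0,-0.003],[0,0,-0.003],[0,0,0]],"roll":[0,0,0,0,0,0,0],"grip":[0.95,0.95,0.95,0.95,0.95,0.95,0.95]}'; python3 -m inch '{"delta_pos":[[0,0,-0.003],[0,0,-0.003],[0,0,0]],"roll":[0,0,0],"grip":[0.95,0.95,0.95]}';python3 -m inch '{"delta_pos":[[0,0,-0.002],[0,0,-0.001],[0,0,0]],"roll":[0,0,0],"grip":[0.95,0.95,0.95]}'
```

```text
clock: 22.05
ee_pos: [0.6183, 0.2711, 0.0185]
orientation: [[0.957, 0.291, -0.0], [0.291, -0.957, -0.0], [-0.0, 0.0, -1.0]]
contact_force: [-0.2, 1.4, -1.1]
opening: 0.26
clock: 22.35
ee_pos: [0.6181, 0.2711, 0.0124]
orientation: [[0.957, 0.291, -0.001], [0.291, -0.957, -0.0], [-0.001, -0.0, -1.0]]
contact_force: [0.5, -0.0, -1.1]
opening: 0.259
clock: 22.65
ee_pos: [0.6183, 0.2711, 0.0096]
orientation: [[0.957, 0.291, -0.0], [0.291, -0.957, -0.0], [-0.0, 0.0, -1.0]]
contact_force: [0.3, -0.3, -0.4]
opening: 0.264
```

```bash
python3 -m inch '{"delta_pos":[[0,0,-0.001],[0,0,0],[0,0,0]],"roll":[0,0,0],"grip":[0.95,0.95,0.95]}' 30; python3 -m inch '{"delta_pos":[[0,0,-0.0003],[0,0,0],[0,0,0],[0,0,0],[0,0,0],[0,0,0],[0,0,0.01],[0,0,0.03],[0,0,0.05],[0,0,0.05]],"roll":[0,0,0,0,0,0,0,0,0,0],"grip":[0.95,0.7,0.65,0.6,0.5,0.5,0.5,0.5,0.5,0.5]}'; python3 -m inch '{"delta_pos":[[0,0.02,0.05],[-0.02,0.04,0.02],[-0.03,0.04,0],[-0.03,0.04,0],[-0.03,0.04,0],[-0.03,0.03,0],[0,0,0]],"roll":[0,0,0,0,0,0,0],"grip":[0.5,0.5,0.5,0.5,0.5,0.5,0.5]}'
python3 - <<'E'
from h import *
snap('scene','s8');a,P=cloud('scene','s8')
out=np.hstack([cv2.resize(a[190:300,190:310],(400,367),interpolation=2),cv2.resize(a[120:320,60:310],(400,320),interpolation=2)[:, :] if 0 else cv2.copyMakeBorder(cv2.resize(a[130:320,60:300],(400,317),interpolation=2),0,50,0,0,0)])
cv2.imwrite('pics/c8.png',out[:,:,::-1])
E
```

```text
clock: 22.95
ee_pos: [0.6184, 0.2712, 0.0088]
orientation: [[0.957, 0.291, 0.0], [0.291, -0.957, 0.0], [0.0, 0.0, -1.0]]
contact_force: [-0.5, 0.0, -1.7]
opening: 0.258
clock: 23.95
ee_pos: [0.6178, 0.271, 0.1504]
orientation: [[0.957, 0.291, -0.001], [0.291, -0.957, -0.0], [-0.001, 0.0, -1.0]]
contact_force: [0.5, 0.5, 0.3]
opening: 0.501
clock: 24.65
ee_pos: [0.4743, 0.4834, 0.216]
orientation: [[0.955, 0.296, -0.0], [0.296, -0.955, 0.001], [0.0, -0.001, -1.0]]
contact_force: [0.6, 0.0, -0.2]
opening: 0.5
```

View pics/c8.png

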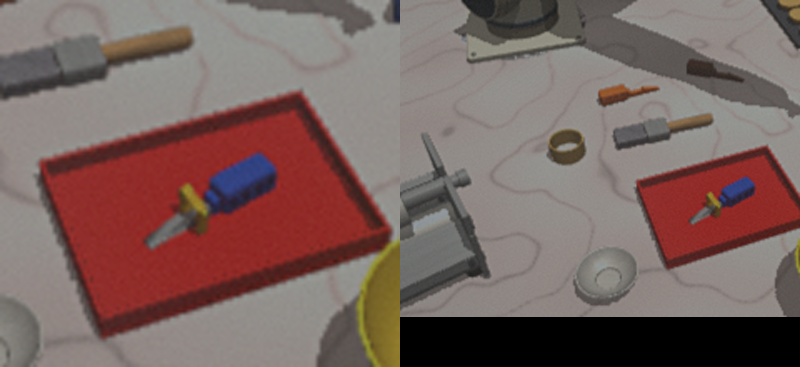

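Clip and wedge are both in the tray, and the shaft is bare. I'll run a numeric check on the bystanders and then hand in.

```bash
python3 - <<'E'
from h import *
_,A=cloud('scene');_,B=cloud('scene','s8')
for n,(u,v) in dict(brush=(218,208),cutter=(160,217),tin=(183,294)).items():
    a=A[v-22:v+22,u-28:u+28];b=B[v-22:v+22,u-28:u+28]
    f=lambda q:np.nanmean(q[(q[...,2]>.009)],0).round(4)
    print(n,f(a),f(b))
arm.hand_in()
E
```

```text
brush [0.4434 0.1879 0.0181] [0.4431 0.1879 0.0181]
cutter [0.438  0.039  0.0216] [0.4378 0.0389 0.0216]
tin [0.698  0.0569 0.0162] [0.6981 0.0569 0.0162]
the job is handed in; nothing more can be done
```

The clip is off the shaft, and both the clip and the wedge are in the red tray and let go. I handed the job in at about 25 s.

- **Taking the clip off:** I used the smaller blue wedge and slid it in under the clip's bridge. The clip rode up, passed over the ridge, and was lifted clear astride the blade.
- **Forces:** The push peaked at about 7 N. My downward press reached about 6 N on the ramp before I eased it to 3–4 N, above the 1–3 N suggested. With the clip's lift of up to 10 N, that may have loaded the shaft to about 16 N for a moment, close to the 17 N limit.
- **Last checks:** The last picture shows both parts in the tray and the shaft bare. The brush, cutter and tin are where they were, to within 0.3 mm, and the gripper is well clear of everything. No check failed.

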